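Lid the topping pots

TASK

Close up the topping station: put each of the four loose lids on the pot it fits, turned so that its plug drops into the mouth and the lid lies fully home, flat on the rim all round. Set the lids down gently rather than dropping them, leave the pots standing where they are, and do not disturb the bread or the oil bottle.

Things in the scene. Friction and masses are not known exactly. Their poses are not given: they have to be found in the camera images.
- lid_large_round: steel lid, the larger of the two round ones, flange 114 mm across, ~160 g. Plug below 12 mm deep, tapered, 3.5 mm (top) to 9.5 mm (bottom) inside the pot's mouth on each side; flange 12-15 mm, crown 18 mm up. Round black knob at the centre, 28 mm in diameter, 30-54 mm above the origin. Origin: centre of the plug's underside (on the bench at first); z up.
- lid_small_round: steel lid, the smaller of the two round ones, flange 84 mm across, ~100 g. Plug below 12 mm deep, tapered, 3.5 mm (top) to 9.5 mm (bottom) inside the pot's mouth on each side; flange 12-15 mm, crown 18 mm up. Round black knob at the centre, 28 mm in diameter, 30-54 mm above the origin. Origin: centre of the plug's underside (on the bench at first); z up.
- lid_square: steel lid, square (rounded corners), flange 100 x 100 mm, ~150 g. Plug below 12 mm deep, tapered, 3.5 mm (top) to 9.5 mm (bottom) inside the pot's mouth on each side; flange 12-15 mm, crown 18 mm up. Black bar over the centre, 54 mm (x) x 16 mm (y), 36-54 mm above the origin. Origin: centre of the plug's underside (on the bench at first); z up; x, y along its sides. Fits in any quarter turn.
- lid_oblong: steel lid, oblong (rounded corners), flange 138 mm (x) x 84 mm (y), ~150 g. Plug below 12 mm deep, tapered, 3.5 mm (top) to 9.5 mm (bottom) inside the pot's mouth on each side; flange 12-15 mm, crown 18 mm up. Black bar over the centre, 64 mm (x) x 16 mm (y), 36-54 mm above the origin. Origin: centre of the plug's underside (on the bench at first); z up; x along its length. Fits either way round.
- pot_large_round: open stainless-steel topping pot, round, mouth 100 mm in diameter, standing loose and upright; flat lip 7 mm wide, 114 mm over the lip; 75 mm high, 0.4 to 1 kg, part filled with black olives (tops 15 mm or more below the rim). Origin: centre of its underside; z up. Its lid is home when the lid's origin is 63 mm above this origin.
- pot_small_round: open stainless-steel topping pot, round, mouth 70 mm in diameter, standing loose and upright; flat lip 7 mm wide, 84 mm over the lip; 75 mm high, 0.4 to 1 kg, part filled with hazelnuts (tops 15 mm or more below the rim). Origin: centre of its underside; z up. Its lid is home when the lid's origin is 63 mm above this origin.
- pot_square: open stainless-steel topping pot, square with rounded corners, mouth 86 x 86 mm, standing loose and upright; flat lip 7 mm wide, 100 x 100 mm over the lip; 65 mm high, 0.4 to 1 kg, part filled with walnuts (tops 15 mm or more below the rim). Origin: centre of its underside; z up; x and y along its sides. Its lid is home when the lid's origin is 53 mm above this origin.
- pot_oblong: open stainless-steel topping pot, oblong with rounded corners, mouth 124 mm (x) x 70 mm (y), standing loose and upright; flat lip 7 mm wide, 138 x 84 mm over the lip; 65 mm high, 0.4 to 1 kg, part filled with green olives (tops 15 mm or more below the rim). Origin: centre of its underside; z up; x along its length. Its lid is home when the lid's origin is 53 mm above this origin.
- oil_bottle: bystander: green glass oil bottle, 68 mm in diameter, 185 mm high with its steel spout, standing loose at the right of the bench. Origin: centre of its underside. Leave it alone.
- round_loaf: bystander: small round loaf with three slashes, 130 mm in diameter, 38 mm high, lying on the bench at the left between the pots. Origin: centre of its underside. Leave it alone.
Things that resemble listed ones, but are neither listed nor needed, are in the scene too. What is shaped like the pot_large_round but orange is not meant.

How it is judged:
By the outcome, as a careful person would: the job done as asked, in the order asked, and still so for the second after the job is handed in, with the robot touching nothing.
It also fails if it takes over 112 s, if anything falls off the work surface, if the arm or the gripper's body presses on something with over 40 N, if the wrist force passes 120 N, or if a joint passes its speed limit or range.

ROBOT

A 7-joint arm with a two-finger parallel gripper is mounted at the origin on the work surface. World frame = base frame: x ahead of the robot, y to its left, z up, the work surface at z = 0. Lengths are in mm, angles in rad, forces in N, time in s.
With the tool pointing down it reaches from about 425 to 875 mm from the base axis. Payload 8.4 kg.
Tool frame: the origin (TCP) lies midway between the tips of the shut fingers; the grasp point (between the pads) lies 19 mm behind it; z points along the fingers, y is the line along which they close (so a half turn about z gives the same grasp; the last joint's range is limited). The gripper opens to 87 mm and grips with 3 to 60 N. Pads are 19 mm wide; open, the fingers measure 117 mm over their backs; the gripper's body (75 mm by 190 mm) begins 51 mm behind the grasp point.
Start: joints at [1.091, 0.333, 0.04, 1.465, -0.013, 1.343, -0.059], TCP at [241.557, -603.418, 222.546] pointing down, gripper open.
Joint ranges: [-2.58, 2.58], [-0.38, 2.09], [-1.3, 1.39], [0.25, 2.4], [-1.5, 4.64], [0.08, 2.09], [-2.65, 2.65]. Speed limits (rad/s): [2.22, 2.22, 2.79, 2.79, 3.14, 3.14, 3.14].

INTERFACE

Orientations are given as a unit quaternion [w, x, y, z].
In Python, from workcell import manip gives the robot as it stands.
- The arm moves only by the shell command python3 -m pendant 'ROWS' [FORCE]. ROWS is JSON, a list of rows, each a list of 7 numbers: the shift along the world's x, y, z in mm, then the turn, a rotation vector about the world's x, y, z in degrees, then the closure, from 0 (fully open) to 1 (shut). A call has exactly 10 rows; each row is the pose to reach, as a shift and turn from the pose commanded when the call began; what a row does not reach only later rows make up. A row lasts 1/8 s, in which the tool goes at most 62.5 mm and 10.7 degrees, less where a joint would pass 70% of its speed; a pose out of reach is approached as far as the arm can. A call with a gripper value outside its range is refused whole. The fingers move at their own pace and stop on an object; FORCE is the grip in N (left out, the last holds). Time passes only in rows, so rows that repeat a pose let the fingers close, or fill a call up. It gives the time, the measured TCP pose, the force, the opening and the grip force at its end, in the units of the state.
- manip.get_obs(): the state, without advancing time (a new reading comes with each control period).
- manip.snapshot(name): name is "scene" or "side" or "wrist"; returns a dict with "img" (384x512x3 uint8, red, green, blue), "K" (3x3 intrinsics, pixels), "view" (4x4, takes a point from world to camera coordinates). Camera axes: x right, y up, looking along -z (the intrinsics and any distortion apply to the point x, -y, -z); pixel columns grow to the right and rows downward; lengths in mm; the calibration is good to about 2 mm. The wrist camera is an equidistant fisheye: a pixel r from the principal point sees the ray r / f radians off the axis. A picture is of the moment at which its call begins. There is no depth.
- manip.finish_job(): hands the job in; it is judged then, once.
The state is a dict: "clock": time; "qpos": joint angles; "dq": joint speeds; "joint_torque": joint torques, N m; "position": TCP position; "tool_rot": TCP orientation; "force": force on the tool from outside, world axes, zero at the start; "wrist_torque": the same for the moment, N m; "gripper_width": opening from 0.0 (shut) to 1.0 (fully open); "finger_force": force on a finger pad.
Only numpy, scipy, OpenCV 4.12 (cv2) and the standard library are available. Lean on these libraries where they do the work, as an engineer would, in place of code of your own. Each camera call takes 0.05 s, during which the arm holds its last target. There are 200 camera calls.

## Working session

There is one attempt and no reset: what is moved stays moved. The work goes in short steps, Python scripts to look and compute and a shell command to move; the robot and the scene stay as the last step left them, time stands still between calls to the robot, and variables do not carry over. Pictures are saved under pics/ and viewed, at most 18 in all, crops included, and the job is handed in when it is done.

```bash
mkdir -p pics; ls; python3 - <<'E'
from workcell import manip
import cv2,numpy as np,pickle
d={}
for n in ["scene","side","wrist"]:
    s=manip.snapshot(n); d[n]=s
    cv2.imwrite(f"pics/{n}0.png",s["img"][:,:,::-1])
    print(n,np.round(s["K"],1).tolist(),np.round(s["view"],3).tolist(),[k for k in s])
pickle.dump(d,open("s0.pkl","wb"))
o=manip.get_obs();print(o)
E
```

```text
pics
scene [[423.8, 0.0, 256.7], [0.0, 423.8, 189.2], [0.0, 0.0, 1.0]] [[-0.233, 0.972, 0.01, 197.498], [-0.795, -0.197, 0.573, 394.748], [0.56, 0.125, 0.819, -1947.89], [0.0, 0.0, 0.0, 1.0]] ['img', 'K', 'view']
side [[367.0, 0.0, 252.4], [0.0, 367.0, 191.1], [0.0, 0.0, 1.0]] [[-0.997, -0.077, 0.009, 507.896], [0.052, -0.585, 0.809, -104.114], [-0.057, 0.807, 0.588, -1149.841], [0.0, 0.0, 0.0, 1.0]] ['img', 'K', 'view']
wrist [[297.3, 0.0, 258.0], [0.0, 297.3, 191.9], [0.0, 0.0, 1.0]] [[0.37, -0.929, -0.001, -649.941], [0.887, 0.354, -0.296, 34.249], [0.276, 0.108, 0.955, -393.323], [0.0, 0.0, 0.0, 1.0]] ['img', 'K', 'view']
{'clock': 0.15, 'qpos': array([ 1.09083507,  0.33375798,  0.03986434,  1.46603448, -0.01342448,
        1.34327487, -0.05849469]), 'dq': array([-0.00042789, -0.00279124, -0.00022735, -0.00284538,  0.00193988,
       -0.00019681,  0.00051675]), 'joint_torque': array([ 3.07275746e-03, -6.56841016e+01,  1.33707002e+00, -4.04105437e+01,
       -5.97285479e-02,  4.17488487e-02,  6.87771171e-05]), 'position': array([ 241.42524871, -603.13191693,  221.87384794]), 'tool_rot': array([-5.88111700e-04,  9.81932612e-01,  1.89229964e-01, -1.39914726e-04]), 'force': array([ 0.1937455 , -0.44801488, -0.02815969]), 'wrist_torque': array([ 0.04071499, -0.03630443, -0.01387574]), 'finger_force': 0.0, 'gripper_width': 1.0003665745057}
```

View pics/scene0.png

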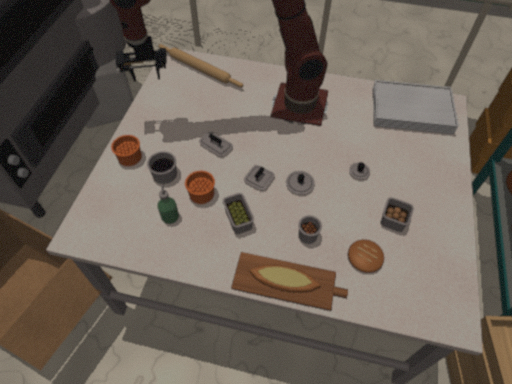

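View pics/side0.png

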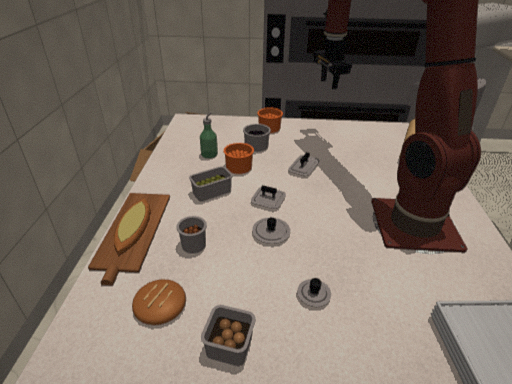

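Scene view: lids are oblong (216,143), square (260,177), large round (300,182) and small round (360,170). The pots are olives (162,167), green oblong (238,213), hazelnut (309,229) and walnut (397,214). The side view shows the same items, and two orange decoy pots.

```bash
cat > h.py <<'E'
import numpy as np,cv2,pickle
from scipy.spatial.transform import Rotation as R
from workcell import manip
def rays(s,px,fish=False):
    px=np.atleast_2d(np.array(px,float));K=s["K"]
    a=(px-[K[0,2],K[1,2]])/[K[0,0],K[1,1]]
    if fish:
        r=np.linalg.norm(a,axis=1)+1e-9
        d=np.c_[a*(np.sin(r)/r)[:,None],np.cos(r)]
    else: d=np.c_[a,np.ones(len(a))]
    d=d*[1,-1,-1]
    V=s["view"];Rm=V[:3,:3]
    return -Rm.T@V[:3,3], d@Rm
def plane(s,px,z,fish=False):
    c,d=rays(s,px,fish); return c+d*((z-c[2])/d[:,2])[:,None]
def proj(s,P,fish=False):
    P=np.atleast_2d(np.array(P,float));V=s["view"];K=s["K"]
    q=(P@V[:3,:3].T+V[:3,3])*[1,-1,-1]
    if fish:
        h=np.linalg.norm(q[:,:2],axis=1)+1e-9;t=np.arctan2(h,q[:,2]);a=q[:,:2]*(t/h)[:,None]
    else:a=q[:,:2]/q[:,2:]
    return a*[K[0,0],K[1,1]]+[K[0,2],K[1,2]]
def wrist(name=None):
    s=manip.snapshot("wrist")
    if name: cv2.imwrite(f"pics/{name}.png",s["img"][:,:,::-1]); pickle.dump(s,open(name+".pkl","wb"))
    return s
E
python3 - <<'E'
from h import *
d=pickle.load(open("s0.pkl","rb"))
T={"oblL":((216,138),(306,157),50),"sqL":((261,173),(268,190),50),"lrL":((301,177),(271,223),50),"srL":((361,165),(315,286),50),
"lrP":((162,163),(257,131),75),"oblP":((238,210),(211,180),65),"srP":((310,225),(192,227),75),"sqP":((397,209),(229,325),65),
"bottle":((165,194),(208,122),185),"loaf":((366,254),(160,298),38),"or1":((201,183),(239,151),75),"or2":((126,146),(270,115),75)}
for k,(a,b,z) in T.items(): print(k,np.round(plane(d["scene"],a,z)[0,:2]),np.round(plane(d["side"],b,z)[0,:2]))
E
```

```text
oblL [ 339. -296.] [ 331. -298.]
sqL [471. -74.] [464. -73.]
lrL [453.  81.] [448.  91.]
srL [337. 302.] [334. 313.]
lrP [ 535. -454.] [ 526. -446.]
oblP [ 666. -114.] [656. -93.]
srP [672. 150.] [666. 156.]
sqP [524. 448.] [525. 446.]
bottle [ 736. -347.] [ 691. -281.]
loaf [718. 358.] [701. 370.]
or1 [ 590. -278.] [ 581. -277.]
or2 [ 488. -624.] [ 479. -606.]
```

View pics/wrist0.png

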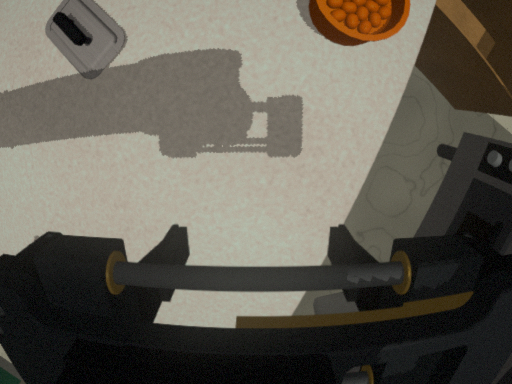

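Wrist view: the oblong lid is at (85,32), bar at about (72,28), and the orange decoy pot is at (360,10). The camera looks down around the TCP. I'll move over the oblong lid.

```bash
python3 -m pendant '[[15,50,0,0,0,0,0],[30,100,0,0,0,0,0],[45,150,0,0,0,0,0],[60,200,0,0,0,0,0],[75,250,0,0,0,0,0],[93,305,0,0,0,0,0],[93,305,0,0,0,0,0],[93,305,0,0,0,0,0],[93,305,0,0,0,0,0],[93,305,0,0,0,0,0]]'; python3 - <<'E'
from h import *
s=wrist("w1")
E
```

```text
clock: 1.4
position: [334.1, -299.2, 222.3]
tool_rot: [-0.0, 0.982, 0.188, -0.0]
force: [-0.1, -0.6, -0.4]
gripper_width: 0.995
finger_force: 0.0
```

View pics/w1.png

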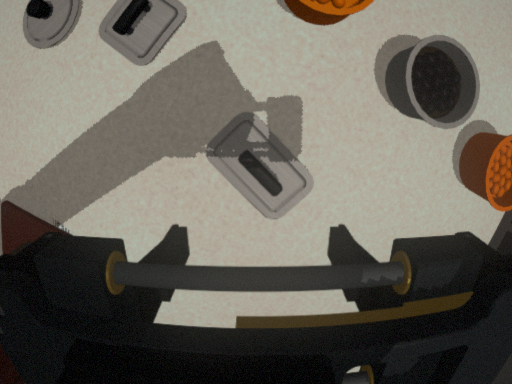

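The wrist view shows the oblong lid under the tool with its bar at (260,172), the square lid's bar at (132,15), the large round lid at (50,10), and the olive pot's rim centred at about (443,80).

```bash
cat >> h.py <<'E'
def bar(s,px,z=46,thr=50,w=45):
    """dark handle blob near px -> world centre, size, angle(deg) of long axis"""
    g=s["img"].max(2); m=(g<thr).astype(np.uint8)
    n,l,st,c=cv2.connectedComponentsWithStats(m)
    ok=[i for i in range(1,n) if 30<st[i,4]<4000]
    i=min(ok,key=lambda i:np.hypot(*(c[i]-px)))
    ys,xs=np.nonzero(l==i); P=plane(s,np.c_[xs,ys],z,True)[:,:2]
    (cx,cy),(a,b),_=r=cv2.minAreaRect(P.astype(np.float32))
    bx=cv2.boxPoints(r); e=[bx[1]-bx[0],bx[2]-bx[1]]; e=max(e,key=np.linalg.norm)
    return c[i].round(1),np.round([cx,cy],1),np.round(P.mean(0),1),np.round([a,b],1),round(np.degrees(np.arctan2(e[1],e[0]))%180,1)
E
python3 - <<'E'
from h import *
s=pickle.load(open("w1.pkl","rb"))
for p in [(260,172),(132,15)]: print(bar(s,p))
print(s["img"][172,260],s["img"][100,440],s["img"][60,415],s["img"][180,220],s["img"][150,30],s["img"][90,400],s["img"][35,475])
E
```

```text
(array([255.5, 167.4]), array([ 336.8, -301.5]), array([ 340.4, -294.3]), array([63. , 15.6]), np.float32(64.6))
(array([130.5,  16.1]), array([462.6, -86.4]), array([462.2, -84.5]), array([29. , 52.7]), np.float32(162.0))
[51 50 48] [35 33 33] [37 32 32] [176 165 152] [171 169 153] [56 55 52] [162 157 140]
```

```bash
python3 -m pendant '[[35,8,25,0,0,-7,0],[70,16,50,0,0,-14,0],[105,24,78,0,0,-20,0],[140,29,78,0,0,-20,0],[166,29,78,0,0,-20,0],[166,29,78,0,0,-20,0],[166,29,78,0,0,-20,0],[166,29,78,0,0,-20,0],[166,29,78,0,0,-20,0],[166,29,78,0,0,-20,0]]'; python3 -c "
from h import *
s=wrist('w2')"
python3 -m pendant '[[10,60,0,0,0,0,0],[15,120,0,0,0,0,0],[20,180,0,0,0,0,0],[20,240,0,0,0,0,0],[20,300,0,0,0,0,0],[20,360,0,0,0,0,0],[20,420,0,0,0,0,0],[20,480,0,0,0,0,0],[20,540,0,0,0,0,0],[20,540,0,0,0,0,0]]'
python3 -m pendant '[[0,20,0,0,0,0,0],[0,20,0,0,0,0,0],[0,20,0,0,0,0,0],[0,20,0,0,0,0,0],[0,20,0,0,0,0,0],[0,20,0,0,0,0,0],[0,20,0,0,0,0,0],[0,20,0,0,0,0,0],[0,20,0,0,0,0,0],[0,20,0,0,0,0,0]]'
python3 -c "
from h import *
s=wrist('w3')
a=cv2.imread('pics/w2.png')[:230];b=cv2.imread('pics/w3.png')[:230];cv2.imwrite('pics/w23.png',np.vstack([a,b]))"
```

```text
clock: 2.7
position: [500.3, -269.5, 300.8]
tool_rot: [0.0, 1.0, 0.016, 0.0]
force: [-0.4, 0.2, 0.4]
gripper_width: 1.0
finger_force: 0.0
clock: 4.0
position: [518.3, 276.2, 300.4]
tool_rot: [-0.001, 1.0, 0.02, -0.001]
force: [0.2, -1.1, -0.5]
gripper_width: 0.999
finger_force: 0.0
clock: 5.25
position: [520.5, 290.6, 300.5]
tool_rot: [-0.0, 1.0, 0.016, -0.0]
force: [-0.3, -0.4, 1.3]
gripper_width: 1.0
finger_force: 0.0
```

View pics/w23.png

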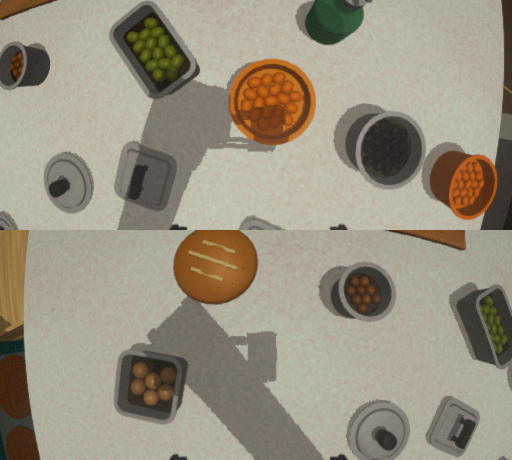

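The top half (w2) shows the oblong pot at (155,48), the olive pot at (391,148), the large round lid at (68,182) and the square lid at (147,177). The lower half (w3, rows −230) shows the hazelnut pot at (364,62), the walnut pot at (150,155), the large lid at (380,200) and the square lid at (455,197). Next I'll enlarge the pots to find their rims.

```bash
python3 - <<'E'
import cv2,numpy as np
a=cv2.imread('pics/w2.png');b=cv2.imread('pics/w3.png')
def c(i,x,y): return cv2.resize(i[y:y+100,x:x+130],(390,300),interpolation=cv2.INTER_CUBIC)
cv2.imwrite('pics/z.png',np.vstack([np.hstack([c(a,90,0),c(a,330,100)]),np.hstack([c(b,300,15),c(b,85,105)])]))
E
```

```text
(no output)
```

View pics/z.png

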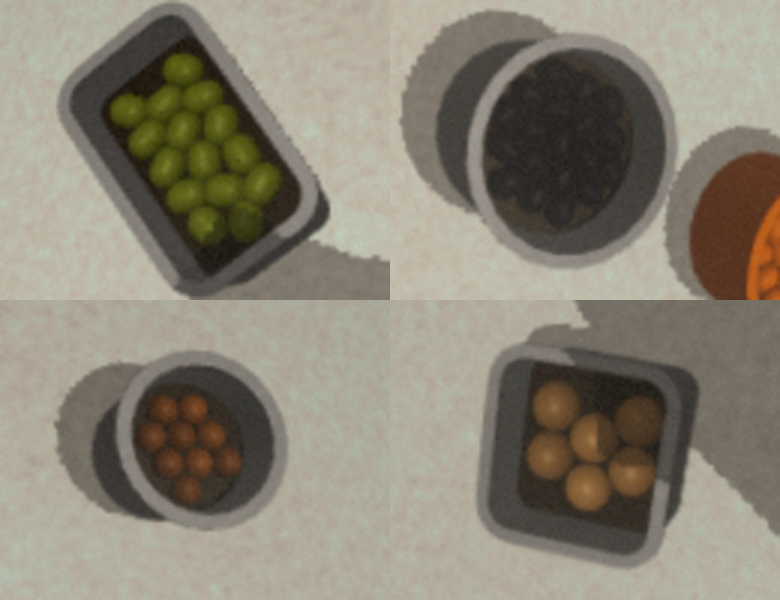

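The zoom shows clear light-grey lips on all four pots, with darker interiors. I'll measure the mouths from the interior contour.

```bash
cat >> h.py <<'E'
def mouth(s,px,z,T,rnd):
    g=cv2.GaussianBlur(s["img"],(3,3),0).max(2); best=None
    m=(g<T).astype(np.uint8); n,l,st,c=cv2.connectedComponentsWithStats(m,connectivity=4)
    i=min([i for i in range(1,n) if st[i,4]>150],key=lambda i:np.hypot(*(c[i]-px)))
    ys,xs=np.nonzero(l==i); h=cv2.convexHull(np.c_[xs,ys].astype(np.float32))[:,0]
    P=plane(s,h,z,True)[:,:2].astype(np.float32); off=P.mean(0); 
    if rnd:
        A=np.c_[2*(P-off),np.ones(len(P))]; x=np.linalg.lstsq(A,((P-off)**2).sum(1),rcond=None)[0]
        return np.round(x[:2]+off,1),round(2*np.sqrt(x[2]+x[0]**2+x[1]**2),1),st[i,4]
    r=cv2.minAreaRect(P-off); bx=cv2.boxPoints(r); e=max([bx[1]-bx[0],bx[2]-bx[1]],key=np.linalg.norm)
    return np.round(np.array(r[0])+off,1),np.round(r[1],1),round(np.degrees(np.arctan2(e[1],e[0]))%180,1),st[i,4]
E
python3 - <<'E'
from h import *
a=pickle.load(open("w2.pkl","rb"));b=pickle.load(open("w3.pkl","rb"))
for T in (75,85,95,105):
    print(T,mouth(a,(153,48),65,T,0),mouth(a,(388,148),75,T,1),mouth(b,(366,62),75,T,1),mouth(b,(148,153),65,T,0))
print(bar(a,(60,187)),bar(a,(138,180)));print(bar(b,(386,210)),bar(b,(460,203)))
E
```

```text
75 (array([ 661.8, -117.1]), array([123.9,  68. ]), np.float32(35.1), np.int32(2631)) (array([ 530.1, -458.6]), np.float64(94.7), np.int32(2995)) (array([671.2, 148.2]), np.float64(66.8), np.int32(1284)) (array([528.9, 449.9]), array([85.5, 84.9]), np.float32(79.4), np.int32(1966))
85 (array([ 661. , -117.1]), array([127.3,  69.5]), np.float32(34.7), np.int32(3211)) (array([ 529.8, -458.8]), np.float64(96.8), np.int32(3148)) (array([671.2, 148.2]), np.float64(68.0), np.int32(1519)) (array([530.7, 443.7]), array([98.6, 93.4]), np.float32(79.1), np.int32(2872))
95 (array([ 657.9, -120.2]), array([136.9,  76.7]), np.float32(35.7), np.int32(3924)) (array([ 529.7, -459. ]), np.float64(97.9), np.int32(3221)) (array([671.2, 148.1]), np.float64(68.9), np.int32(1692)) (array([530.7, 443.7]), array([100.3,  94.8]), np.float32(79.3), np.int32(3145))
105 (array([ 657.8, -119.9]), array([138.1,  78.2]), np.float32(35.5), np.int32(4264)) (array([ 529.7, -459.1]), np.float64(99.0), np.int32(3294)) (array([671.2, 148.1]), np.float64(69.9), np.int32(1845)) (array([530.8, 443.7]), array([101.7,  96.4]), np.float32(79.2), np.int32(3414))
(array([ 58.4, 187.4]), array([451.4,  74.8]), array([451.8,  74.8]), array([23.7, 45.7]), np.float32(107.6)) (array([136.8, 181.5]), array([464.4, -83.7]), array([464.9, -83.6]), array([19.2, 58.3]), np.float32(161.1))
(array([382.2, 206.9]), array([453.7,  90.1]), array([455.2,  90.8]), array([23.4, 23.4]), np.float32(68.5)) (array([463.1, 205. ]), array([462.8, -80.5]), array([460.9, -78.5]), array([37.9, 47.9]), np.float32(142.9))
```

```bash
python3 -m pendant '[[-40,4,0,0,0,0,0],[-90,8,-20,0,0,0,0],[-140,12,-60,0,0,0,0],[-180,17,-100,0,0,0,0],[-180,17,-100,0,0,0,0],[-180,17,-100,0,0,0,0],[-180,17,-100,0,0,0,0],[-180,17,-100,0,0,0,0],[-180,17,-100,0,0,0,0],[-180,17,-100,0,0,0,0]]'; python3 - <<'E'
from h import *
s=wrist("w4")
for z in (42,46): print(bar(s,(256,190),z))
E
```

```text
clock: 6.55
position: [340.7, 307.6, 200.6]
tool_rot: [-0.0, 1.0, 0.016, -0.0]
force: [-0.9, 1.0, 0.6]
gripper_width: 1.0
finger_force: 0.0
(array([261.9, 184. ]), array([334. , 302.8]), array([333.5, 302.9]), array([31.5, 27.1]), np.float32(1.7))
(array([261.9, 184. ]), array([335.1, 302.9]), array([334.6, 303. ]), array([31.1, 26.8]), np.float32(1.7))
```

View pics/w4.png

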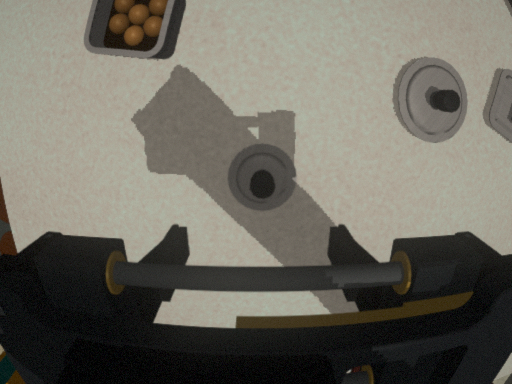

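The small round lid is under the tool with its knob at (262,184). Descend and grip.

```bash
python3 -m pendant '[[-6.5,-5,-50,0,0,0,0],[-6.5,-5,-100,0,0,0,0],[-6.5,-5,-140,0,0,0,0],[-6.5,-5,-160,0,0,0,0],[-6.5,-5,-173,0,0,0,0],[-6.5,-5,-173,0,0,0,0],[-6.5,-5,-173,0,0,0,1],[-6.5,-5,-173,0,0,0,1],[-6.5,-5,-173,0,0,0,1],[-6.5,-5,-173,0,0,0,1]]' 25;  python3 -m pendant '[[0,0,0,0,0,0,1],[0,0,0,0,0,0,1],[0,0,20,0,0,0,1],[0,0,60,0,0,0,1],[0,0,110,0,0,0,1],[0,0,150,0,0,0,1],[0,0,150,0,0,0,1],[0,0,150,0,0,0,1],[0,0,150,0,0,0,1],[0,0,150,0,0,0,1]]'
python3 - <<'E'
from h import *
s=wrist("w5")
E
```

```text
clock: 7.85
position: [334.2, 302.6, 27.8]
tool_rot: [-0.0, 1.0, 0.016, 0.0]
force: [-0.1, -0.3, -0.4]
gripper_width: 0.634
finger_force: 0.0
clock: 9.1
position: [333.6, 302.3, 176.6]
tool_rot: [0.0, 1.0, 0.016, -0.001]
force: [-0.7, -0.9, -1.3]
gripper_width: 0.307
finger_force: 24.9
```

View pics/w5.png

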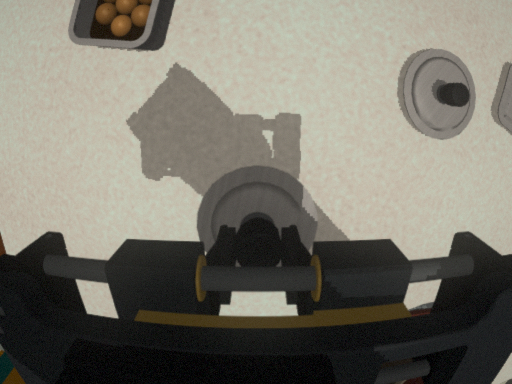

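Lid held; flange columns 197–317, front edge at about (258,166). I'll check how it sits in the grip.

```bash
python3 - <<'E'
from h import *
s=pickle.load(open("w5.pkl","rb"))
z=176.6-27.6+15
P=plane(s,[(258,166),(197,222),(317,222),(213,188),(302,188)],z,True)[:,:2];print(P.round(1))
off=P.mean(0);A=np.c_[2*(P-off),np.ones(5)];x=np.linalg.lstsq(A,((P-off)**2).sum(1),rcond=None)[0];print(x[:2]+off,np.sqrt(x[2]+x[0]**2+x[1]**2))
E
```

```text
[[378.6 303.5]
 [340.5 342. ]
 [342.9 264. ]
 [363.9 331. ]
 [365.6 275.7]]
[338.74402019 302.77901771] 38.819084781431265
```

```bash
python3 -m pendant '[[40,-18,0,0,0,0,1],[90,-41,0,0,0,0,1],[140,-64,0,0,0,0,1],[190,-87,0,0,0,0,1],[240,-110,0,0,0,0,1],[290,-133,0,0,0,0,1],[335.5,-154.5,0,0,0,0,1],[335.5,-154.5,-20,0,0,0,1],[335.5,-154.5,-40,0,0,0,1],[335.5,-154.5,-40,0,0,0,1]]'; python3 - <<'E'
from h import *
s=wrist("w6")
E
```

```text
clock: 10.4
position: [667.3, 148.7, 135.0]
tool_rot: [0.0, 1.0, 0.017, -0.002]
force: [0.2, -0.1, -0.9]
gripper_width: 0.313
finger_force: 24.9
```

View pics/w6.png

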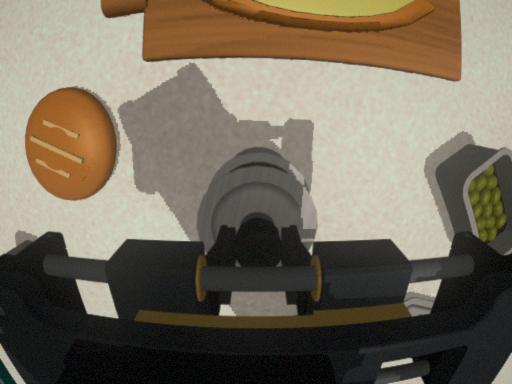

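The lid is over the pot, with the pot's front lip at about (260,148) and the lid's front at about (258,165).

```bash
python3 - <<'E'
from h import *
s=pickle.load(open("w6.pkl","rb"))
print(plane(s,[(260,148)],75,True),plane(s,[(258,165)],122,True),plane(s,[(316,215),(197,215)],122,True), plane(s,[(318,200)],75,True))
E
python3 -m pendant '[[0,0,-12,0,0,0,1],[0,0,-24,0,0,0,1],[0,0,-30,0,0,0,1],[0,0,-34,0,0,0,1],[0,0,-38,0,0,0,1],[0,0,-41,0,0,0,1],[0,0,-43,0,0,0,1],[0,0,-44,0,0,0,1],[0,0,-45,0,0,0,1],[0,0,-45,0,0,0,1]]'
```

```text
[[715.87348017 148.51791397  75.        ]] [[712.86560529 149.94069847 122.        ]] [[681.41763621 111.48233939 122.        ]
 [678.92337702 188.27954821 122.        ]] [[675.77901638 100.4890135   75.        ]]
clock: 11.7
position: [672.5, 149.0, 99.0]
tool_rot: [-0.0, 1.0, 0.016, 0.004]
force: [-7.8, -2.7, 33.5]
gripper_width: 0.315
finger_force: 25.0
```

```bash
python3 -m pendant '[[0,0,4,0,0,0,1],[0,0,8,0,0,0,1],[0,0,12,0,0,0,1],[0,0,20,0,0,0,1],[0,0,28,0,0,0,1],[0,0,28,0,0,0,1],[0,0,28,0,0,0,1],[0,0,28,0,0,0,1],[0,0,28,0,0,0,1],[0,0,28,0,0,0,1]]'; python3 - <<'E'
from h import *
s=wrist("w7"); cv2.imwrite("pics/w7z.png",cv2.resize(s["img"][120:300,150:370,::-1],None,fx=3,fy=3,interpolation=cv2.INTER_CUBIC))
for n in("scene","side"): pickle.dump(manip.snapshot(n),open(n+"7.pkl","wb"))
a=pickle.load(open("side7.pkl","rb"))["img"][130:280,110:280,::-1];cv2.imwrite("pics/s7.png",cv2.resize(a,None,fx=4,fy=4,interpolation=cv2.INTER_CUBIC))
E
```

```text
clock: 12.95
position: [669.5, 148.1, 120.4]
tool_rot: [-0.0, 1.0, 0.016, -0.0]
force: [0.1, 0.1, -0.7]
gripper_width: 0.313
finger_force: 25.0
```

View pics/w7z.png

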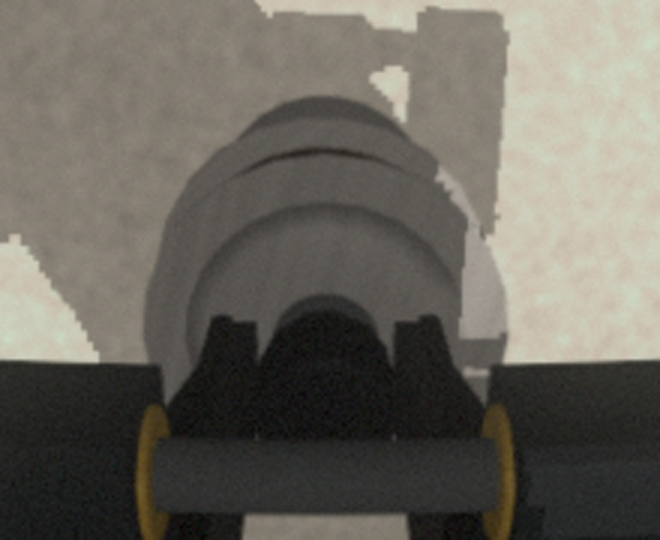

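View pics/s7.png

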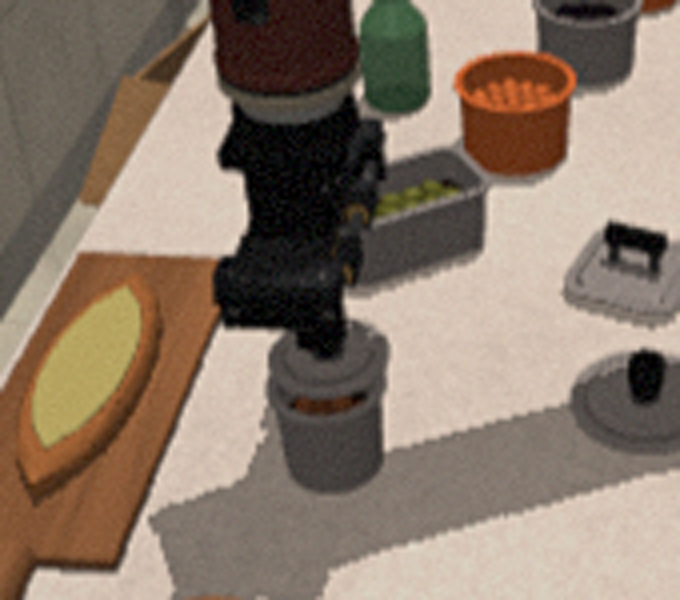

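The wrist zoom shows the lid's front edge at zoom y≈150 (row 170) and the pot lip's front edge at y≈118 (row 159). The side view shows the lid above the pot, with hazelnuts visible in front.

```bash
python3 - <<'E'
from h import *
s=pickle.load(open("w7.pkl","rb"))
f=lambda p:(np.array(p)-1)/3+[150,120]
Z=120.4-27.6+15
print("lid pts",plane(s,f([(325,150),(145,320),(508,320)]),Z,True).round(1)[:,:2])
print("lip",plane(s,f([(325,118),(255,135),(395,135)]),75,True).round(1)[:,:2])
for c,z,r in ((( 671.2,148.2),75,42),((669.5,148.1),Z,42),((671.5,148.1),Z,42)):
    print((proj(s,[[c[0]+r,c[1],z],[c[0],c[1]+r,z],[c[0],c[1]-r,z]],True)-[150,120])*3)
a=pickle.load(open("side7.pkl","rb"))
g=lambda P:(proj(a,P)-[110,130])*4
print("side mouth",g([[671.2,148.2,75],[713.2,148.2,75],[629.2,148.2,75],[671.2,190.2,75],[671.2,106.2,75]]))
print("side lid",g([[671.5,148.1,Z],[713.5,148.1,Z],[629.5,148.1,Z],[671.5,190.2,Z],[671.5,106.2,Z]]))
E
```

```text
lid pts [[712.3 149.2]
 [673.4 187.3]
 [675.8 108.1]]
lip [[712.5 149.2]
 [707.9 165.8]
 [709.  132.3]]
[[328.28927482 114.43139204]
 [157.25639903 274.21605663]
 [488.14508804 283.65018451]]
[[329.214388   152.86272039]
 [132.29895339 334.54986847]
 [512.84221719 345.09504649]]
[[329.53028253 143.22298428]
 [131.84092602 326.29925735]
 [513.83662762 336.91987263]]
side mouth [[323.0289643  380.59643879]
 [263.75151427 377.13277984]
 [382.5856397  384.07641325]
 [309.79157384 421.68115237]
 [335.41848383 342.14325102]]
side lid [[318.32012283 344.33314838]
 [257.92619394 340.89022045]
 [379.00397441 347.79260418]
 [304.62351338 385.06349343]
 [331.06237198 306.44083594]]
```

```bash
python3 - <<'E'
from h import *
s=pickle.load(open("w7.pkl","rb"))
f=lambda p:(np.array(p)-1)/3+[150,120]
Z=99.4
print("lid pts",plane(s,f([(325,150),(145,320),(508,320)]),Z,True).round(1)[:,:2])
s=pickle.load(open("w5.pkl","rb"))
for z in (150,155,160,164):
  P=plane(s,[(258,166),(197,222),(317,222),(213,188),(302,188)],z,True)[:,:2]
  off=P.mean(0);A=np.c_[2*(P-off),np.ones(5)];x=np.linalg.lstsq(A,((P-off)**2).sum(1),rcond=None)[0];print(z,x[:2]+off,np.sqrt(x[2]+x[0]**2+x[1]**2))
E
```

```text
lid pts [[710.3 149.1]
 [669.6 189. ]
 [672.1 106.1]]
150 [332.50820914 302.62902545] 41.91339043901794
155 [334.73528452 302.68259411] 40.80828127559424
160 [336.96235989 302.73616278] 39.703172112170456
164 [338.74402019 302.77901771] 38.819084781431265
```

The lid sits about 9 mm lower in the grip because I lifted before the fingers had closed. So TCP z≈99 was already home; I'll lower to just above that and release.

```bash
python3 -m pendant '[[1.5,0,-6,0,0,0,1],[1.5,0,-12,0,0,0,1],[1.5,0,-15,0,0,0,1],[1.5,0,-17,0,0,0,1],[1.5,0,-19,0,0,0,1],[1.5,0,-20,0,0,0,1],[1.5,0,-20.5,0,0,0,1],[1.5,0,-21,0,0,0,1],[1.5,0,-21.5,0,0,0,1],[1.5,0,-21.5,0,0,0,1]]' 
```

```text
clock: 14.35
position: [671.1, 148.1, 99.3]
tool_rot: [-0.0, 1.0, 0.016, 0.0]
force: [-1.7, -1.3, 1.5]
gripper_width: 0.311
finger_force: 25.0
```

```bash
python3 -m pendant '[[0,0,0,0,0,0,0],[0,0,0,0,0,0,0],[0,0,0,0,0,0,0],[0,0,0,0,0,0,0],[0,0,20,0,0,0,0],[0,0,60,0,0,0,0],[0,0,101,0,0,0,0],[-50,-15,101,0,0,0,0],[-100,-30,101,0,0,0,0],[-150,-45,101,0,0,0,0]]'; python3 - <<'E'
from h import *
s=wrist("w8")
E
python3 -m pendant '[[-30,-10,0,0,0,0,0],[-75,-20,0,0,0,0,0],[-75,-20,0,0,0,0,0],[-75,-20,0,0,0,0,0],[-75,-20,0,0,0,0,0],[-75,-20,0,0,0,0,0],[-75,-20,0,0,0,0,0],[-75,-20,0,0,0,0,0],[-75,-20,0,0,0,0,0],[-75,-20,0,0,0,0,0]]';python3 - <<'E'
from h import *
s=wrist("w9"); a=cv2.imread("pics/w8.png")[:230]
cv2.imwrite("pics/w89.png",np.vstack([a,s["img"][:,:,::-1][:260]]))
print(bar(s,(258,180),42),bar(s,(390,190),46))
E
```

```text
clock: 15.6
position: [519.9, 103.1, 201.4]
tool_rot: [-0.0, 1.0, 0.016, 0.001]
force: [-0.3, -0.5, 0.6]
gripper_width: 1.0
finger_force: 0.0
clock: 16.9
position: [446.1, 83.1, 200.1]
tool_rot: [-0.0, 1.0, 0.016, 0.0]
force: [-0.5, 0.1, 0.6]
gripper_width: 1.0
finger_force: 0.0
(array([260.6, 175.4]), array([449.3,  80.2]), array([449. ,  80.2]), array([29.9, 25.7]), np.float32(1.8)) (array([395.2, 166.8]), array([466. , -76.4]), array([466.6, -77.5]), array([15.7, 50.8]), np.float32(163.9))
```

View pics/w89.png

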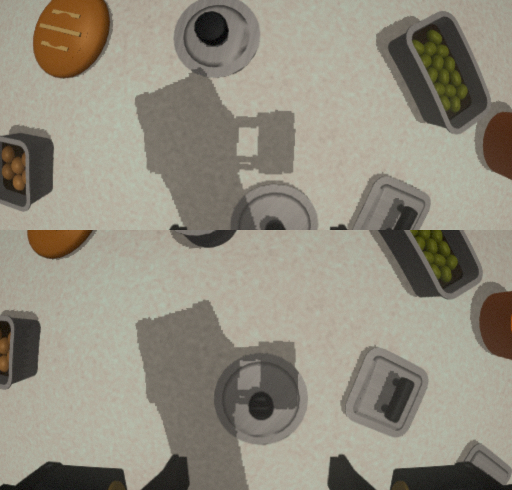

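The small lid lies concentric on its pot at (217,37) in the upper half. The large lid's knob is under the tool at (261,175), and the square lid's bar is at (397,168).

```bash
python3 -m pendant '[[3,-3,-60,0,0,0,0],[3,-3,-115,0,0,0,0],[3,-3,-155,0,0,0,0],[3,-3,-173,0,0,0,0],[3,-3,-173,0,0,0,1],[3,-3,-173,0,0,0,1],[3,-3,-173,0,0,0,1],[3,-3,-173,0,0,0,1],[3,-3,-173,0,0,0,1],[3,-3,-173,0,0,0,1]]' 30;  python3 -m pendant '[[0,0,0,0,0,0,1],[0,0,0,0,0,0,1],[0,0,0,0,0,0,1],[0,0,0,0,0,0,1],[0,0,0,0,0,0,1],[0,0,20,0,0,0,1],[0,0,70,0,0,0,1],[0,0,130,0,0,0,1],[0,-50,170,0,0,0,1],[0,-100,170,0,0,0,1]]'
```

```text
clock: 18.2
position: [449.1, 80.0, 27.2]
tool_rot: [0.0, 1.0, 0.016, 0.0]
force: [-0.7, -0.3, 0.5]
gripper_width: 0.404
finger_force: 0.0
clock: 19.45
position: [450.8, -20.7, 200.3]
tool_rot: [0.001, 1.0, 0.017, 0.003]
force: [1.1, -0.9, -2.1]
gripper_width: 0.312
finger_force: 30.0
```

```bash
python3 -m pendant '[[10,-55,0,0,0,0,1],[20,-110,0,0,0,0,1],[30,-165,0,0,0,0,1],[40,-220,0,0,0,0,1],[50,-275,0,0,0,0,1],[60,-330,0,0,0,0,1],[70,-385,0,0,0,0,1],[81,-439,0,0,0,0,1],[81,-439,-20,0,0,0,1],[81,-439,-50,0,0,0,1]]';python3 -m pendant '[[0,0,-3,0,0,0,1],[0,0,-6,0,0,0,1],[0,0,-6,0,0,0,1],[0,0,-6,0,0,0,1],[0,0,-6,0,0,0,1],[0,0,-6,0,0,0,1],[0,0,-6,0,0,0,1],[0,0,-6,0,0,0,1],[0,0,-6,0,0,0,1],[0,0,-6,0,0,0,1]]';  python3 - <<'E'
from h import *
s=wrist("w10");cv2.imwrite("pics/w10z.png",cv2.resize(s["img"][90:290,130:390,::-1],None,fx=3,fy=3,interpolation=cv2.INTER_CUBIC))
p=manip.get_obs()["position"];Z=p[2]-27.2+15
for c,z,r in ((( 529.9,-458.8),75,57),((p[0],p[1]),Z,57)):
    print((proj(s,[[c[0]+r,c[1],z],[c[0],c[1]+r,z],[c[0],c[1]-r,z],[c[0]+40,c[1]+40.6,z],[c[0]+40,c[1]-40.6,z]],True)-[130,90])*3)
E
```

```text
clock: 20.7
position: [530.3, -459.2, 146.0]
tool_rot: [-0.0, 1.0, 0.016, 0.0]
force: [0.2, -0.9, -2.5]
gripper_width: 0.313
finger_force: 30.0
clock: 21.95
position: [530.0, -458.9, 141.0]
tool_rot: [-0.0, 1.0, 0.016, -0.0]
force: [-0.1, -0.3, -2.1]
gripper_width: 0.312
finger_force: 30.0
[[389.61679645 139.67423793]
 [177.77259112 341.94156832]
 [587.34931457 353.71978582]
 [233.31813399 200.63645935]
 [541.24680913 209.92806115]]
[[391.6781538  169.82208936]
 [126.82032361 421.94125111]
 [637.78308755 436.11590525]
 [191.1913066  247.89648477]
 [585.61328498 259.65267227]]
```

View pics/w10z.png

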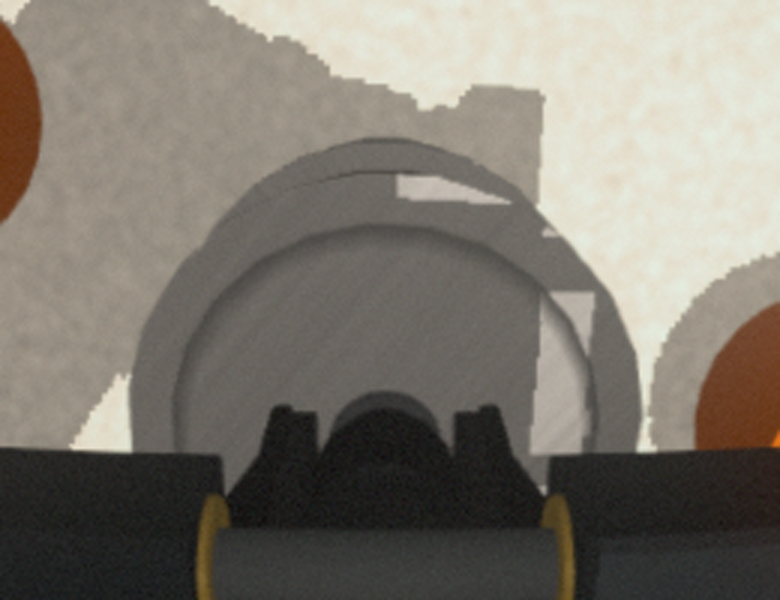

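The zoom shows the lid's front edge at (385,173) and the pot lip at (390,140), both as predicted. Lowering.

```bash
python3 -m pendant '[[0,0,-10,0,0,0,1],[0,0,-22,0,0,0,1],[0,0,-32,0,0,0,1],[0,0,-38,0,0,0,1],[0,0,-42,0,0,0,1],[0,0,-45,0,0,0,1],[0,0,-47,0,0,0,1],[0,0,-49,0,0,0,1],[0,0,-50,0,0,0,1],[0,0,-50,0,0,0,1]]'
```

```text
clock: 23.25
position: [530.1, -458.9, 91.0]
tool_rot: [-0.0, 1.0, 0.016, -0.0]
force: [-0.2, -0.3, -1.9]
gripper_width: 0.31
finger_force: 30.0
```

```bash
python3 -m pendant '[[0,0,-0.8,0,0,0,1],[0,0,-1.5,0,0,0,1],[0,0,-1.5,0,0,0,0],[0,0,-1.5,0,0,0,0],[0,0,-1.5,0,0,0,0],[0,0,-1.5,0,0,0,0],[0,0,20,0,0,0,0],[0,0,60,0,0,0,0],[0,0,110,0,0,0,0],[-9,50,110,0,0,0,0]]';python3 -m pendant '[[-9,50,0,0,0,-7,0],[-18,105,0,0,0,-14,0],[-27,160,0,0,0,-19,0],[-36,215,0,0,0,-19,0],[-45,270,0,0,0,-19,0],[-59,329,0,0,0,-19,0],[-59,329,0,0,0,-19,0],[-59,329,0,0,0,-19,0],[-59,329,0,0,0,-19,0],[-59,329,0,0,0,-19,0]]';  python3 - <<'E'
from h import *
s=wrist("w11")
for t in (42,50,58):print(bar(s,(258,180),46,t))
E
```

```text
clock: 24.5
position: [522.5, -413.3, 207.5]
tool_rot: [0.003, 1.0, 0.013, 0.004]
force: [0.5, 1.0, -0.2]
gripper_width: 0.989
finger_force: 0.0
clock: 25.75
position: [462.1, -80.9, 201.1]
tool_rot: [-0.0, 0.989, -0.15, -0.0]
force: [-0.6, -1.0, -0.5]
gripper_width: 0.998
finger_force: 0.0
(array([260. , 175.5]), array([464. , -82.8]), array([464.8, -83.6]), array([14.5, 52.5]), np.float32(162.4))
(array([259.7, 175.6]), array([463.8, -83.2]), array([464.7, -83.3]), array([15.3, 54.8]), np.float32(162.4))
(array([259.8, 175.7]), array([463.8, -83.3]), array([464.6, -83.3]), array([15.5, 54.8]), np.float32(162.4))
```

```bash
python3 -m pendant '[[2,-2.5,-60,0,0,0,0],[2,-2.5,-115,0,0,0,0],[2,-2.5,-155,0,0,0,0],[2,-2.5,-173.5,0,0,0,0],[2,-2.5,-173.5,0,0,0,1],[2,-2.5,-173.5,0,0,0,1],[2,-2.5,-173.5,0,0,0,1],[2,-2.5,-173.5,0,0,0,1],[2,-2.5,-173.5,0,0,0,1],[2,-2.5,-173.5,0,0,0,1]]' 30;  python3 -m pendant '[[0,0,0,0,0,0,1],[0,0,0,0,0,0,1],[0,0,0,0,0,0,1],[0,0,0,0,0,0,1],[0,0,0,0,0,0,1],[0,0,0,0,0,0,1],[0,0,20,0,0,0,1],[0,0,70,0,0,0,1],[0,0,120,0,0,0,1],[5,50,150,0,0,0,1]]'
```

```text
clock: 27.05
position: [464.1, -82.5, 27.7]
tool_rot: [0.0, 0.989, -0.149, 0.0]
force: [0.2, -0.0, -0.5]
gripper_width: 0.404
finger_force: 0.0
clock: 28.3
position: [469.6, -35.0, 179.8]
tool_rot: [0.0, 0.988, -0.153, 0.001]
force: [2.1, 0.9, -1.2]
gripper_width: 0.185
finger_force: 30.0
```

```bash
python3 -m pendant '[[7,55,0,0,0,2,1],[14,110,0,0,0,4,1],[21,165,0,0,0,6,1],[28,220,0,0,0,7,1],[35,275,0,0,0,7,1],[42,330,0,0,0,7,1],[49,385,0,0,0,7,1],[55,440,0,0,0,7,1],[60,482.5,0,0,0,7,1],[60,482.5,-20,0,0,7,1]]';python3 -m pendant '[[0,0,-20,0,0,0,1],[0,0,-30,0,0,0,1],[0,0,-30,0,0,0,1],[0,0,-30,0,0,0,1],[0,0,-30,0,0,0,1],[0,0,-30,0,0,0,1],[0,0,-30,0,0,0,1],[0,0,-30,0,0,0,1],[0,0,-30,0,0,0,1],[0,0,-30,0,0,0,1]]';  python3 - <<'E'
from h import *
s=wrist("w12")
o=manip.get_obs();p=o["position"];Z=p[2]-27.6+15
im=cv2.resize(s["img"][90:290,130:390,::-1],None,fx=3,fy=3,interpolation=cv2.INTER_CUBIC)
def dr(c,ang,z,hx,hy,col):
    a=np.radians(ang);u=np.array([np.cos(a),np.sin(a)]);v=np.array([-u[1],u[0]])
    q=[[*(np.array(c)+i*hx*u+j*hy*v),z] for i,j in ((1,1),(1,-1),(-1,-1),(-1,1))]
    P=(proj(s,q,True)-[130,90])*3; print(P.round(0).tolist()); cv2.polylines(im,[P.astype(np.int32)],True,col,1)
print(p,o["tool_rot"])
dr((528.9,449.9),-10.6,65,50,50,(0,0,255)); dr(p[:2],-10.6,Z,50,50,(255,0,0))
cv2.imwrite("pics/w12z.png",im)
E
```

```text
clock: 29.55
position: [525.5, 457.5, 157.9]
tool_rot: [-0.002, 0.996, -0.084, 0.0]
force: [0.2, -0.1, -1.8]
gripper_width: 0.178
finger_force: 30.0
clock: 30.8
position: [529.0, 450.1, 127.5]
tool_rot: [-0.0, 0.996, -0.089, 0.0]
force: [-0.7, -0.1, -1.3]
gripper_width: 0.181
finger_force: 30.0
[529.02836235 450.10903633 127.49716543] [-1.76378078e-06  9.96059063e-01 -8.86924040e-02 -3.02718587e-07]
[[193.0, 169.0], [580.0, 172.0], [554.0, 512.0], [214.0, 510.0]]
[[142.0, 205.0], [629.0, 208.0], [586.0, 612.0], [180.0, 610.0]]
```

View pics/w12z.png

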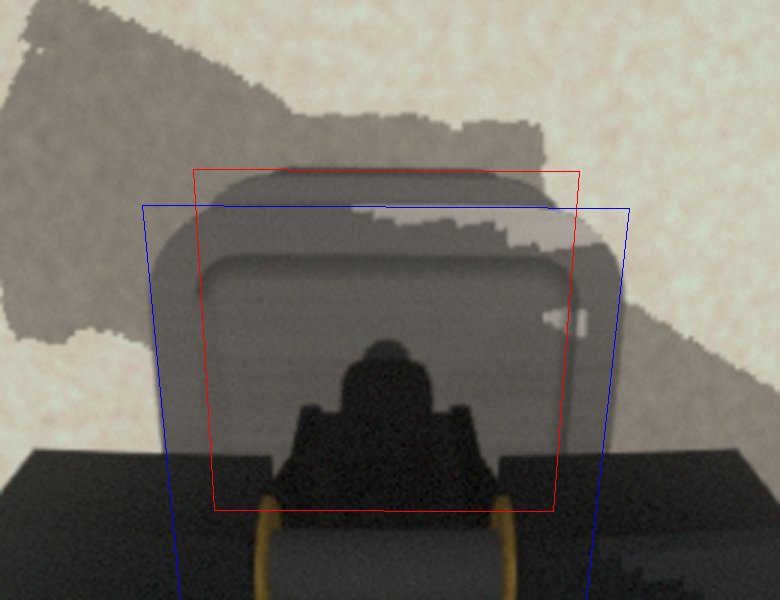

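Predicted outlines match both lid and pot. Lowering and releasing.

```bash
python3 -m pendant '[[0,0,-12,0,0,0,1],[0,0,-24,0,0,0,1],[0,0,-32,0,0,0,1],[0,0,-37,0,0,0,1],[0,0,-40,0,0,0,1],[0,0,-42,0,0,0,1],[0,0,-44,0,0,0,1],[0,0,-45.5,0,0,0,1],[0,0,-46.5,0,0,0,1],[0,0,-46.5,0,0,0,1]]'; python3 -m pendant '[[0,0,-0.7,0,0,0,1],[0,0,-1.2,0,0,0,1],[0,0,-1.2,0,0,0,0],[0,0,-1.2,0,0,0,0],[0,0,-1.2,0,0,0,0],[0,0,-1.2,0,0,0,0],[0,0,20,0,0,0,0],[0,0,60,0,0,0,0],[0,0,110,0,0,0,0],[-5,-50,120,0,0,0,0]]'
```

```text
clock: 32.1
position: [529.0, 450.0, 81.0]
tool_rot: [0.0, 0.996, -0.089, -0.0]
force: [0.6, 0.6, -1.7]
gripper_width: 0.179
finger_force: 30.0
clock: 33.35
position: [523.8, 404.8, 206.8]
tool_rot: [-0.004, 0.996, -0.086, 0.002]
force: [-0.1, 0.4, 0.4]
gripper_width: 0.971
finger_force: 0.0
```

```bash
python3 -m pendant '[[-5,-50,0,0,0,7,0],[-10,-105,0,0,0,14,0],[-15,-160,0,0,0,21,0],[-20,-215,0,0,0,28,0],[-30,-270,0,0,0,35,0],[-40,-325,0,0,0,42,0],[-55,-380,0,0,0,49,0],[-70,-435,0,0,0,56,0],[-85,-490,0,0,0,63,0],[-100,-545,0,0,0,70,0]]';python3 -m pendant '[[-30,-52,0,0,0,5,0],[-60,-104,0,0,0,5,0],[-87,-156,0,0,0,5,0],[-87,-156,0,0,0,5,0],[-87,-156,0,0,0,5,0],[-87,-156,0,0,0,5,0],[-87,-156,0,0,0,5,0],[-87,-156,0,0,0,5,0],[-87,-156,0,0,0,5,0],[-87,-156,0,0,0,5,0]]';  python3 - <<'E'
from h import *
s=wrist("w13")
for t in (42,50,58):print(bar(s,(258,180),46,t))
q=manip.get_obs()["tool_rot"];print(np.degrees(2*np.arctan2(q[2],q[1])))
E
```

```text
clock: 34.6
position: [423.9, -146.5, 203.0]
tool_rot: [0.001, 0.866, 0.501, 0.001]
force: [1.5, -0.7, 0.2]
gripper_width: 0.998
finger_force: 0.0
clock: 35.85
position: [337.1, -300.8, 201.0]
tool_rot: [-0.0, 0.844, 0.536, -0.0]
force: [0.3, 0.2, -0.2]
gripper_width: 0.997
finger_force: 0.0
(array([256.4, 158.2]), array([ 345.7, -281.6]), array([ 345.9, -280.9]), array([19.7, 13.1]), np.float32(68.4))
(array([256.5, 163.3]), array([ 340.1, -293.8]), array([ 343.6, -286.2]), array([46.4, 14.3]), np.float32(65.0))
(array([256.5, 176.9]), array([ 336.2, -301.8]), array([ 337. , -300.2]), array([64.2, 14.5]), np.float32(65.0))
64.81802934642175
```

```bash
python3 -m pendant '[[-0.5,-0.7,-60,0,0,0,0],[-0.5,-0.7,-115,0,0,0,0],[-0.5,-0.7,-155,0,0,0,0],[-0.5,-0.7,-173.5,0,0,0,0],[-0.5,-0.7,-173.5,0,0,0,1],[-0.5,-0.7,-173.5,0,0,0,1],[-0.5,-0.7,-173.5,0,0,0,1],[-0.5,-0.7,-173.5,0,0,0,1],[-0.5,-0.7,-173.5,0,0,0,1],[-0.5,-0.7,-173.5,0,0,0,1]]' 30;  python3 -m pendant '[[0,0,0,0,0,0,1],[0,0,0,0,0,0,1],[0,0,0,0,0,0,1],[0,0,0,0,0,0,1],[0,0,0,0,0,0,1],[0,0,0,0,0,0,1],[0,0,20,0,0,0,1],[0,0,70,0,0,0,1],[0,0,120,0,0,0,1],[0,0,150,0,0,0,1]]'
```

```text
clock: 37.15
position: [336.6, -301.7, 27.7]
tool_rot: [0.0, 0.844, 0.536, 0.0]
force: [-0.0, -0.3, -0.4]
gripper_width: 0.398
finger_force: 0.0
clock: 38.4
position: [337.2, -302.1, 180.1]
tool_rot: [0.001, 0.844, 0.536, 0.001]
force: [0.4, 0.4, -1.7]
gripper_width: 0.178
finger_force: 30.0
```

```bash
python3 -m pendant '[[40,25,0,0,0,-5,1],[88,50,0,0,0,-10,1],[136,77,0,0,0,-15,1],[184,104,0,0,0,-20,1],[232,131,0,0,0,-25,1],[280,158,0,0,0,-29.8,1],[325.2,184.4,0,0,0,-29.8,1],[325.2,184.4,-20,0,0,-29.8,1],[325.2,184.4,-50,0,0,-29.8,1],[325.2,184.4,-50,0,0,-29.8,1]]'
```

```text
clock: 39.65
position: [659.3, -117.5, 124.3]
tool_rot: [-0.001, 0.954, 0.301, -0.003]
force: [0.1, 1.1, -1.0]
gripper_width: 0.183
finger_force: 30.0
```

```bash
python3 -m pendant '[[0,0,0,0,0,0,1],[0,0,0,0,0,0,1],[0,0,0,0,0,0,1],[0,0,0,0,0,0,1],[0,0,0,0,0,0,1],[0,0,0,0,0,0,1],[0,0,0,0,0,0,1],[0,0,0,0,0,0,1],[0,0,0,0,0,0,1],[0,0,0,0,0,0,1]]';  python3 - <<'E'
from h import *
s=wrist("w14")
o=manip.get_obs();p=o["position"];Z=p[2]-27.6+15
im=cv2.resize(s["img"][90:290,130:390,::-1],None,fx=3,fy=3,interpolation=cv2.INTER_CUBIC)
def dr(c,ang,z,hx,hy,col):
    a=np.radians(ang);u=np.array([np.cos(a),np.sin(a)]);v=np.array([-u[1],u[0]])
    q=[[*(np.array(c)+i*hx*u+j*hy*v),z] for i,j in ((1,1),(1,-1),(-1,-1),(-1,1))]
    P=(proj(s,q,True)-[130,90])*3; cv2.polylines(im,[P.astype(np.int32)],True,col,1)
q=o["tool_rot"];ang=np.degrees(2*np.arctan2(q[2],q[1]));print(p,ang)
dr((661.8,-117.1),35,65,69,42,(0,0,255)); dr(p[:2],ang,Z,69,42,(255,0,0))
cv2.imwrite("pics/w14z.png",im)
E
```

```text
clock: 40.9
position: [661.7, -117.2, 127.5]
tool_rot: [-0.0, 0.954, 0.301, -0.0]
force: [0.0, 0.4, -0.8]
gripper_width: 0.182
finger_force: 30.0
[ 661.78356148 -117.20950996  127.56179376] 35.016297949250074
```

View pics/w14z.png

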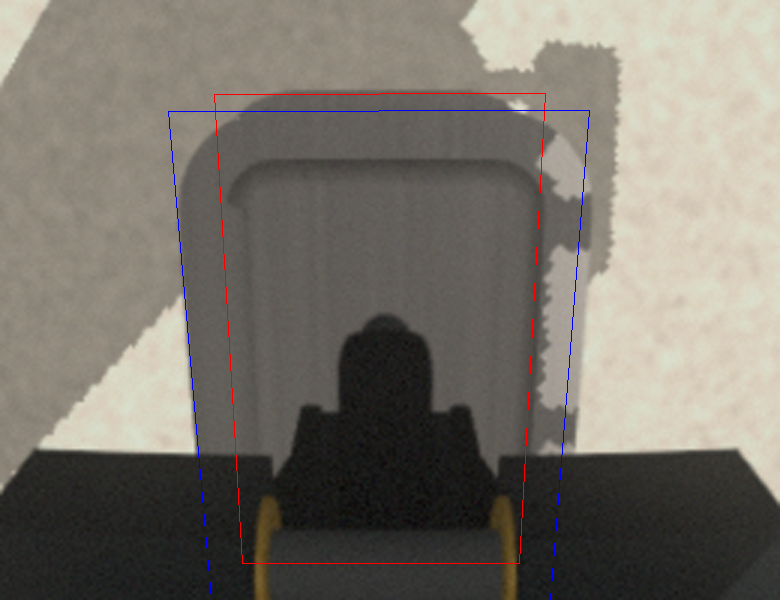

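The outlines match within about 2 mm. Lowering, releasing, then backing off for a check.

```bash
python3 -m pendant '[[0,0,-12,0,0,0,1],[0,0,-24,0,0,0,1],[0,0,-32,0,0,0,1],[0,0,-37,0,0,0,1],[0,0,-40,0,0,0,1],[0,0,-42,0,0,0,1],[0,0,-44,0,0,0,1],[0,0,-45.5,0,0,0,1],[0,0,-46.5,0,0,0,1],[0,0,-46.5,0,0,0,1]]'; python3 -m pendant '[[0,0,-0.7,0,0,0,1],[0,0,-1.2,0,0,0,1],[0,0,-1.2,0,0,0,0],[0,0,-1.2,0,0,0,0],[0,0,-1.2,0,0,0,0],[0,0,-1.2,0,0,0,0],[0,0,20,0,0,0,0],[0,0,60,0,0,0,0],[0,0,110,0,0,0,0],[-30,5,150,0,0,0,0]]'; python3 -m pendant '[[-40,10,30,0,0,0,0],[-90,20,60,0,0,0,0],[-140,30,60,0,0,0,0],[-190,40,60,0,0,0,0],[-190,40,60,0,0,0,0],[-190,40,60,0,0,0,0],[-190,40,60,0,0,0,0],[-190,40,60,0,0,0,0],[-190,40,60,0,0,0,0],[-190,40,60,0,0,0,0]]'; python3 - <<'E'
from h import *
w=wrist("w15")
s=manip.snapshot("side")["img"][:,:,::-1];c=manip.snapshot("scene")["img"][:,:,::-1]
up=lambda i,x,y:cv2.resize(i[y:y+75,x:x+100],(400,300),interpolation=cv2.INTER_CUBIC)
cv2.imwrite("pics/fin.png",np.vstack([np.hstack([up(s,205,105),up(s,150,160)]),np.hstack([up(s,145,195),up(s,180,290)])]))
E
```

```text
clock: 42.2
position: [661.7, -117.2, 81.0]
tool_rot: [-0.0, 0.954, 0.301, -0.0]
force: [-0.7, -0.3, -0.7]
gripper_width: 0.186
finger_force: 30.0
clock: 43.45
position: [632.6, -112.3, 232.7]
tool_rot: [0.0, 0.954, 0.301, 0.001]
force: [0.3, -0.0, 0.3]
gripper_width: 0.967
finger_force: 0.0
clock: 44.7
position: [441.9, -72.3, 290.9]
tool_rot: [-0.0, 0.954, 0.301, -0.0]
force: [0.8, -0.3, -0.5]
gripper_width: 0.999
finger_force: 0.0
```

View pics/fin.png

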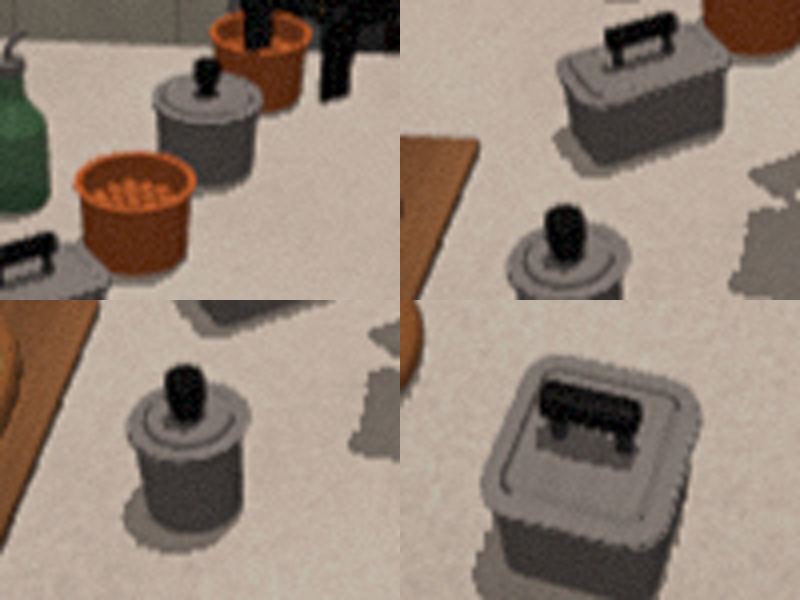

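All four lids lie flat on their pots (large round at top left, oblong top right, small round bottom left, square bottom right). Handing in.

```bash
python3 -c "
from workcell import manip
print(manip.finish_job())"
```

```text
the job is handed in; nothing more can be done
None
```

All four lids look flat and home on their pots in the last pictures, and I handed the job in at about 45 s; the one hitch was the small round lid, which sat low in the grip and was pressed onto its rim at about 34 N before I eased it back and set it down gently.

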